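# Fly the fir tree into the puppet stage

### The arm

A 6-joint arm with a two-finger parallel gripper is mounted at the origin on the work surface. World frame = base frame: x ahead of the robot, y to its left, z up, the work surface at z = 0. Lengths are in m, angles in rad, forces in N, time in s.
With the tool pointing down it reaches from about 0.425 to 0.95 m from the base axis. Payload 3.5 kg.
Tool frame: the origin (TCP) lies at the very end of the fingers, on their centre line; the grasp point (between the pads) lies 19 mm behind it; z points along the fingers, y is the direction in which the jaws open and shut (so a half turn about z gives the same grasp; the last joint's range is limited). The gripper opens to 85 mm and grips with 20 to 120 N. Pads are 22 mm wide; open, the fingers measure 114 mm over their backs; the gripper's body (76 mm by 85 mm) begins 54 mm behind the grasp point. The pads swing forward as they close: fully open they stand 13 mm farther back than shut.
Start: joints at [1.062, 0.286, 1.577, -0, 1.279, -0.15], TCP at [0.237, 0.632, 0.21] pointing down, gripper open.
Joint ranges: [-2.77, 2.77], [-0.9, 2.22], [0.21, 2.48], [-1.53, 4.67], [0.24, 2.81], [-2.84, 2.84]. Speed limits (rad/s): [2.79, 2.79, 3.14, 3.14, 3.14, 3.14].

### API

Orientations are given as a unit quaternion [x, y, z, w].
In Python, from workcell import ctrl, cams, look_for gives the robot as it stands. Calls block until the motion is done:
- ctrl.reach(position, orientation): joint-space move of the TCP to a pose.
- ctrl.movel(position, v=0.15, ori=None): straight line of the TCP; ori=None keeps the orientation; v is the mean speed in m/s.
- ctrl.move_j(angles): joint-space move.
- ctrl.grip(opening, newtons=None): opening from 0.0 (shut) to 1.0 (fully open); newtons is the grip in N (None keeps the last); returns when the fingers have stopped.
- ctrl.dwell(seconds).
- ctrl.ik(position, orientation): joint angles nearest the present ones, or None.
- cams.capture(name): name is "side" or "top" or "wrist"; returns a dict with "img" (420x560x3 uint8, red, green, blue), "depth" (420x560 float32, m along the optical axis (not along the pixel's ray), 0 where there is no reading), "K" (3x3 intrinsics, pixels), "world_to_cam" (4x4, takes a point from world to camera coordinates). Camera axes: x right, y up, looking along -z (the intrinsics and any distortion apply to the point x, -y, -z); pixel columns grow to the right and rows downward; lengths in m; the calibration is good to about 2 mm. A picture is of the moment at which its call begins.
A pose or a line that the arm cannot do raises ctrl.Unreachable and nothing moves.
- ctrl.close_job(): hands the job in, once; it reports no verdict.
Trained networks look in a picture, given as the dict that the camera call returned (one of the last four; its "shot" number tells which), for a name from the list of things; names that differ only in an ending like _2 or _b are one class to them, and where a whole thing is asked for, a point or a joint stands for the part that bears it (a point fixed in the world has none). Each returns a list of dicts, best first, with "score" (0 to 1); they miss things now and then, are a little off and sometimes report something else, mostly with a low value. They report only what shows in the picture. A call takes as long as a camera call. They do not tell look-alikes from the thing itself.
- look_for(picture, label): "point" ([column, row] in pixels, amid what is visible of it).
Readings, each from a call of its own:
- ctrl.get_t(): time.
- ctrl.get_qpos(): joint angles.
- ctrl.get_qd(): joint speeds.
- ctrl.get_tau(): joint torques, N m.
- ctrl.get_position(): TCP position.
- ctrl.get_ee_rot(): TCP orientation.
- ctrl.get_contact_force(): force on the tool from outside, world axes, zero at the start.
- ctrl.get_moment(): the same for the moment, N m.
- ctrl.get_width(): opening from 0.0 (shut) to 1.0 (fully open).
Only numpy, scipy, OpenCV 4.12 (cv2) and the standard library are available. Lean on these libraries where they do the work, as an engineer would, in place of code of your own. Each camera call takes 0.05 s, during which the arm holds its last target. There are 200 camera calls.

### The job

The next scene on the puppet stage needs the fir tree: pull the fir-tree cut-out up out of the rack by its stick and lower it through the front slot in the stage roof, the one nearer the audience opening. Finish while holding it there by the stick, upright and still, with the whole tree showing in the opening below the valance and its foot hanging freely, clear of the stage floor. Leave the other cut-outs in the rack and the things on the table where they are.

Things in the scene. Friction and masses are not known exactly. Their poses are not given: they have to be found in the camera images.
- tree_center (a point): fir-tree cut-out, plain 9 mm plywood, upright in one of the rack's wells: a flat foot strip 56 mm wide, 20 mm high, a fir tree of three pointed tiers on it up to 80 mm, and above it a stick 18 mm wide, 9 mm thick, up to 190 mm from the foot; about 60 g. The point is on the stick, 95 mm above the foot's underside. Axes: z up the stick, y across its width, x through the 9 mm; both faces alike
- house_center (a point): another cut-out in the rack, same plywood, foot strip, stick and sizes (190 mm tall), but a house with a gable roof and chimney; to be left in the rack. The point lies 95 mm above its foot; axes as for the tree
- moon_center (a point): another cut-out in the rack, same plywood, foot strip, stick and sizes (190 mm tall), but a round full moon; to be left in the rack. The point lies 95 mm above its foot; axes as for the tree
- rack_top (a point): the wooden rack, a fixed block 70 x 250 x 32 mm (x, y, height) with three wells in a row along its y, 80 mm apart, each 11 x 58 mm and 22 mm deep; a cut-out stands in each, in any order, its stick's end 200 mm above the table. The point is the centre of the top face, over the middle well; z up, x across the row (through the cut-outs' thickness)
- front_slot (a point): front slot in the stage roof (the one to use), through the 9 mm roof, 11 mm (x) by 58 mm (y), top edges chamfered 2 mm. The point is the centre of its mouth on the flat roof's upper face, 145 mm above the table; z up, x to the audience, y along the slot. A like rear slot lies 60 mm behind (-x). Stage floor 135 mm below this point, valance's lower edge 22 mm below it
- opening (a point): centre of the audience opening in the front of the stage, 250 mm wide, from the stage floor (10 mm above the table) to the valance's lower edge (123 mm above the table); x points out to the audience. It lies 70 mm in front of the front slot
- stage: the puppet stage, fixed plywood: 340 mm wide (y), 200 mm deep behind a 9 mm front, 145 mm high, back open, with a 35 mm deep, 10 mm high apron in front; origin at the centre of the underside of the 200 mm deep part, x to the audience
- tree: the same fir-tree cut-out; this origin is the centre of its foot's underside, z up along the stick
- glue_center (a point): a white jar of glue, 56 mm across and 85 mm tall, standing on the table beyond the rack; the point is half-way up. To be left alone
- tape_center (a point): a black desk tape dispenser, 62 x 155 mm and about 90 mm tall, on the table beyond the rack; the point is 30 mm above its underside centre. To be left alone
There are look-alikes about, which are no part of the job. Leave any pink, purple or red look-alike of the tree alone.

How it is judged:
On the way, in this order (a step that is already met when the one before it is completed fails the run):
1. the fir tree is lifted clear out of the rack in the gripper (z of tree_center in the frame of rack_top above 0.1 m and contact force between the fingers and tree above 1 N), for 0.1 s.
2. its foot is entered in the front slot from above (z of tree_center in the frame of front_slot between -0.01 and 0.09 m and horizontal distance between tree_center and front_slot below 0.012 m and angle between the x axis of tree and the x axis of stage, either way round below 0.15 rad), for 0.05 s.
At the end, for the whole second after the job is handed in: Fingers hold the tree (over 1 N), stick through the front slot (within 8 mm across, 25 mm along), middle of the piece 4 to 37 mm below the roof face: foot over 3 mm clear of the stage floor, tree below the valance; tilt under 0.12 rad, under 20 mm/s, under 20 N on the stage (z of tree_center in the frame of front_slot between -0.037 and -0.004 m and x of tree_center in the frame of front_slot between -0.008 and 0.008 m and y of tree_center in the frame of front_slot between -0.025 and 0.025 m and angle between tree_center's own z axis and vertical below 0.12 rad and linear speed of tree below 0.02 m/s and contact force between the fingers and tree above 1 N and contact force between tree and stage below 20 N); the arm keeps its last pose, push and grip.
It fails at once if another cut-out is pulled up or knocked over (distance of any of house_center, moon_center from where it was at the start of the episode above 0.025 m).
It fails at once if the glue jar or the tape dispenser is shifted (distance of any of glue_center, tape_center from where it was at the start of the episode above 0.025 m).
It also fails if it takes over 48 s, if anything falls off the work surface, if the arm or the gripper's body presses on something with over 40 N, if the wrist force passes 120 N, or if a joint passes its speed limit or range.

## Working session

There is one attempt and no reset: what is moved stays moved. The work goes in short steps, each a Python script; the robot and the scene stay as the last script left them, time stands still between calls to the robot, and variables do not carry over. Pictures are saved under pics/ and viewed, about 8 in all and at most 12, crops included, and the job is handed in when it is done.

```bash
ls; mkdir -p pics
cat > h.py <<'E'
import numpy as np, cv2
from workcell import ctrl, cams, look_for
def world(p, uv, d=None):
    """pixel(s) -> world using depth"""
    uv=np.atleast_2d(np.asarray(uv,float)); K=p["K"]
    if d is None: d=np.array([p["depth"][int(round(v)),int(round(u))] for u,v in uv])
    x=(uv[:,0]-K[0,2])/K[0,0]*d; y=(uv[:,1]-K[1,2])/K[1,1]*d
    c=np.stack([x,-y,-d,np.ones_like(x)],1)
    return (c@np.linalg.inv(p["world_to_cam"]).T)[:,:3]
def proj(p,X):
    X=np.atleast_2d(X); c=(np.c_[X,np.ones(len(X))]@p["world_to_cam"].T)[:,:3]; K=p["K"]
    return np.stack([K[0,0]*c[:,0]/-c[:,2]+K[0,2],K[1,1]*-c[:,1]/-c[:,2]+K[1,2]],1)
def cloud(p):
    v,u=np.nonzero(p["depth"]>0)
    return world(p,np.c_[u,v],p["depth"][v,u]), u, v
def save(p,n): cv2.imwrite(f"pics/{n}.png",p["img"][...,::-1])
E
python3 - <<'E'
from h import *
for n in ["top","side"]:
    p=cams.capture(n); save(p,n); print(n,[k for k in p], np.linalg.inv(p["world_to_cam"])[:3,3].round(3))
    np.savez(f"{n}.npz",**{k:p[k] for k in("img","depth","K","world_to_cam")})
    for l in ["tree_center","house_center","moon_center","rack_top","front_slot","opening","stage","glue_center","tape_center"]:
        for r in look_for(p,l)[:3]:
            print(l,np.round(r["point"]),round(r["score"],2),world(p,np.clip(r["point"],0,[559,419])).round(3))
E
```

```text
pics
top ['img', 'depth', 'K', 'world_to_cam', 'shot'] [ 0.467 -0.004  1.28 ]
tree_center [358. 290.] 0.69 [[ 0.407 -0.275 -0.003]]
tree_center [319. 279.] 0.57 [[ 0.435 -0.158 -0.002]]
tree_center [393. 291.] 0.47 [[ 0.412 -0.349  0.105]]
moon_center [156. 240.] 0.25 [[0.531 0.297 0.143]]
rack_top [346. 248.] 0.92 [[ 0.528 -0.222  0.092]]
front_slot [321. 246.] 0.73 [[ 0.528 -0.141  0.163]]
front_slot [159. 237.] 0.59 [[0.541 0.29  0.144]]
opening [158. 240.] 0.96 [[0.532 0.292 0.142]]
opening [302. 180.] 0.24 [[ 0.718 -0.093  0.084]]
stage [155. 236.] 0.95 [[0.54  0.3   0.146]]
glue_center [302. 177.] 0.92 [[ 0.728 -0.093  0.081]]
tape_center [378. 185.] 0.69 [[ 0.71  -0.31   0.091]]
side ['img', 'depth', 'K', 'world_to_cam', 'shot'] [ 0.41  -0.831  0.813]
tree_center [220. 304.] 0.76 [[ 0.424 -0.262  0.099]]
tree_center [214. 350.] 0.69 [[ 0.398 -0.361  0.096]]
tree_center [266. 279.] 0.63 [[ 0.524 -0.238  0.118]]
house_center [275. 309.] 0.87 [[ 0.524 -0.315  0.119]]
moon_center [261. 253.] 0.71 [[ 0.53  -0.157  0.113]]
rack_top [266. 321.] 0.94 [[ 0.512 -0.277  0.034]]
front_slot [228. 159.] 0.79 [[0.513 0.181 0.144]]
opening [228. 163.] 0.56 [[0.509 0.163 0.145]]
stage [229. 166.] 0.94 [[0.511 0.147 0.144]]
glue_center [331. 240.] 0.7 [[ 0.714 -0.107  0.063]]
tape_center [367. 325.] 0.58 [[ 0.719 -0.331  0.022]]
```

View pics/side.png

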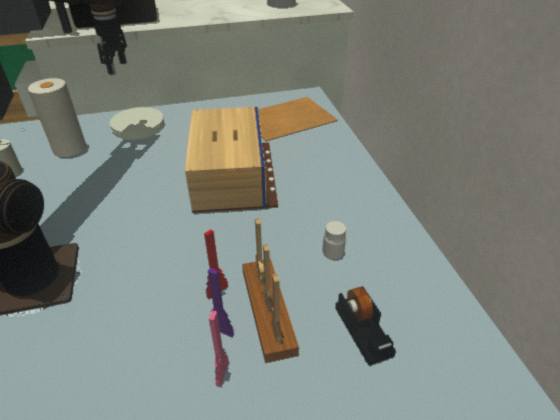

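View pics/top.png

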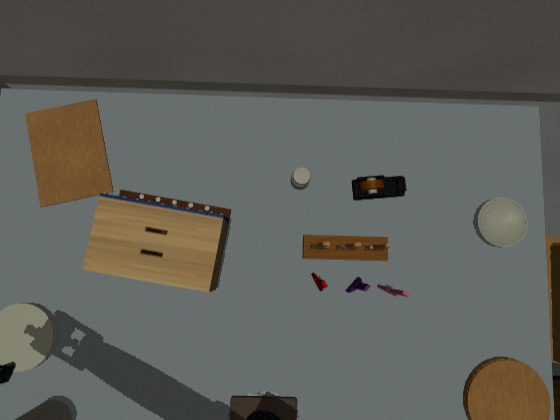

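Run:
```python
from h import *
S=dict(np.load("side.npz")); T=dict(np.load("top.npz"))
cv2.imwrite("pics/c1.png",cv2.resize(S["img"][205:365,195:315],None,fx=5,fy=3.7*5/3.7,interpolation=cv2.INTER_CUBIC)[...,::-1][:600*2])
im=cv2.imread("pics/c1.png"); cv2.imwrite("pics/c1.png",cv2.resize(im,(450,600)))
P,u,v=cloud(T)
# slots: dark pixels on roof
roof=(u>90)&(u<225)&(v>205)&(v<275)
g=T["img"].max(2)[v,u]
for nm,(a,b,c,d) in dict(front=(140,172,222,240),rear=(135,168,244,262)).items():
    m=(u>=a)&(u<b)&(v>=c)&(v<d)&(g<75)
    uv=np.c_[u[m],v[m]].astype(float)
    # intersect ray with z=.145
    C=np.linalg.inv(T["world_to_cam"])[:3,3]; W=world(T,uv,np.ones(len(uv))); X=C+(W-C)*((.145-C[2])/(W[:,2]-C[2]))[:,None]
    r=cv2.minAreaRect((X[:,:2]*1000).astype(np.float32)); print(nm,m.sum(),X.mean(0).round(4),r)
# roof rectangle
def rect(P,z0,z1,xl,yl):
    m=(P[:,2]>z0)&(P[:,2]<z1)&(P[:,0]>xl[0])&(P[:,0]<xl[1])&(P[:,1]>yl[0])&(P[:,1]<yl[1])
    return m.sum(),cv2.minAreaRect((P[m,:2]*1000).astype(np.float32))
print("roof",rect(P,.135,.152,(.35,.75),(.05,.52)))
print("rack",rect(P,.027,.037,(.45,.6),(-.4,-.08)))
for nm,D in (("top",T),("side",S)):
    Q,_,_=cloud(D)
    for y in(-.157,-.237,-.317):
        m=(Q[:,2]>.13)&(Q[:,2]<.215)&(abs(Q[:,0]-.53)<.04)&(abs(Q[:,1]-y)<.03)
        print(nm,y,m.sum(),Q[m].mean(0).round(4),Q[m].max(0).round(3),Q[m].min(0).round(3))
```

```text
front 76 [0.5567 0.2995 0.145 ] ((556.231689453125, 299.0201110839844), (55.945404052734375, 10.571393966674805), 78.6396484375)
rear 82 [0.497  0.3079 0.145 ] ((496.9621887207031, 308.0599670410156), (55.248470306396484, 9.953085899353027), 82.1597671508789)
roof (np.int64(9890), ((526.81689453125, 303.9088439941406), (342.0401916503906, 211.69229125976562), 81.59588623046875))
rack (np.int64(1596), ((511.2812194824219, -229.80130004882812), (114.6317138671875, 249.93484497070312), 1.701698660850525))
top -0.157 46 [ 0.5308 -0.1476  0.1865] [ 0.536 -0.141  0.202] [ 0.526 -0.158  0.145]
top -0.237 53 [ 0.5305 -0.2265  0.1815] [ 0.536 -0.22   0.202] [ 0.526 -0.237  0.133]
top -0.317 58 [ 0.5305 -0.3059  0.1793] [ 0.536 -0.3    0.202] [ 0.527 -0.318  0.13 ]
side -0.157 159 [ 0.5265 -0.1539  0.1721] [ 0.532 -0.138  0.203] [ 0.522 -0.161  0.13 ]
side -0.237 181 [ 0.5265 -0.2336  0.1713] [ 0.532 -0.219  0.202] [ 0.522 -0.24   0.13 ]
side -0.317 199 [ 0.5262 -0.3129  0.1735] [ 0.532 -0.298  0.203] [ 0.523 -0.319  0.131]
```

View pics/c1.png

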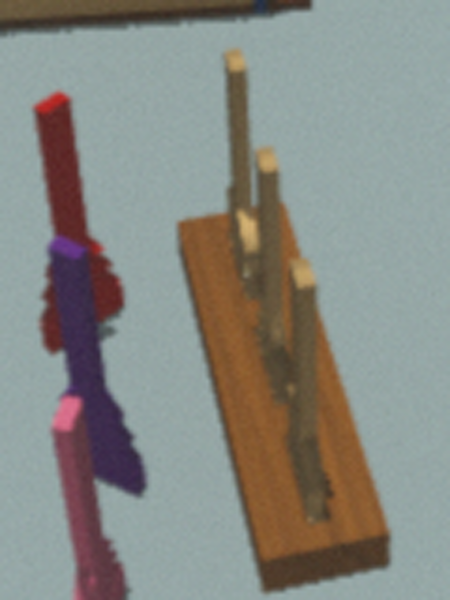

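The side crop shows three plain plywood sticks in the rack, at crop pixels (235,60), (267,160) and (303,270). The red, purple and pink look-alikes at (55,100), (68,245) and (68,410) stand outside it on the table. The silhouettes in the rack are edge-on, so I need an oblique wrist view.

Run:
```python
from h import *
from scipy.spatial.transform import Rotation as R
p=cams.capture("wrist"); c2w=np.linalg.inv(p["world_to_cam"])
Rt=R.from_quat(ctrl.get_ee_rot()).as_matrix(); t=np.array(ctrl.get_position())
Rc=Rt.T@c2w[:3,:3]; tc=Rt.T@(c2w[:3,3]-t); print(Rt.round(3),Rc.round(3),tc.round(4),p["K"][0,0])
np.savez("hand.npz",Rc=Rc,tc=tc)
# candidate look poses: camera on robot side / far side
tgt=np.array([.527,-.23,.09])
for side in(-1,1):
  for tilt in(30,40,50,60):
    for dist in(.3,.38,.45):
      for roll in (0,180):
        a=np.deg2rad(tilt); back=np.array([side*np.sin(a),0,np.cos(a)])  # camera +z
        x=np.array([0,side*1.,0]); 
        if roll: x=-x
        y=np.cross(back,x); RC=np.c_[x,y,back]; RT=RC@Rc.T; pos=tgt+back*dist-RT@tc
        q=ctrl.ik(pos,R.from_matrix(RT).as_quat())
        if q is not None: print(side,tilt,dist,roll,pos.round(3),np.round(q,2))
```

```text
[[-0.936  0.351  0.   ]
 [ 0.351  0.936  0.   ]
 [ 0.     0.    -1.   ]] [[ 0.     0.959  0.284]
 [ 1.     0.    -0.001]
 [-0.001  0.284 -0.959]] [ 0.0705 -0.0006 -0.1649] 329.79729322452835
-1 30 0.3 0 [ 0.448 -0.23   0.185] [-1.04 -0.41  2.45  0.95  0.88 -0.02]
-1 30 0.3 180 [ 0.484 -0.23   0.206] [-0.71 -0.15  2.06  0.18  1.06 -2.35]
-1 30 0.38 0 [ 0.408 -0.23   0.254] [-1.16 -0.61  2.43  0.84  1.1   0.1 ]
-1 30 0.38 180 [ 0.444 -0.23   0.275] [-0.77 -0.29  2.05  0.17  1.22 -2.39]
-1 30 0.45 0 [ 0.373 -0.23   0.315] [-1.27 -0.73  2.39  0.8   1.3   0.15]
-1 30 0.45 180 [ 0.409 -0.23   0.336] [-0.83 -0.39  2.01  0.18  1.36 -2.43]
-1 40 0.3 180 [ 0.465 -0.23   0.197] [-0.81 -0.26  2.2   0.36  0.95 -2.56]
-1 40 0.38 180 [ 0.413 -0.23   0.258] [-0.91 -0.44  2.21  0.36  1.13 -2.6 ]
-1 40 0.45 180 [ 0.368 -0.23   0.312] [-1.02 -0.57  2.2   0.36  1.3  -2.65]
-1 50 0.3 180 [ 0.447 -0.23   0.184] [-0.93 -0.36  2.34  0.61  0.88 -2.82]
1 30 0.3 0 [ 0.606 -0.23   0.185] [-0.4   0.72  1.17 -0.32  2.   -1.99]
1 30 0.3 180 [ 0.57  -0.23   0.206] [-0.5   0.29  1.59 -0.11  1.47  1.09]
1 30 0.38 0 [
[... 762 characters left out ...]
.37  1.01  0.91 -0.46  2.3  -2.04]
1 50 0.3 180 [ 0.607 -0.23   0.184] [-0.42  0.59  1.3  -0.23  1.79  1.16]
1 50 0.38 0 [ 0.695 -0.23   0.204] [-0.34  1.15  0.59 -0.53  2.48 -2.14]
1 50 0.38 180 [ 0.668 -0.23   0.236] [-0.39  0.69  1.05 -0.23  1.94  1.15]
1 50 0.45 180 [ 0.722 -0.23   0.281] [-0.37  0.82  0.78 -0.23  2.09  1.14]
1 60 0.3 0 [ 0.643 -0.23   0.133] [-0.36  1.14  0.8  -0.55  2.44 -2.1 ]
1 60 0.3 180 [ 0.622 -0.23   0.169] [-0.4   0.74  1.16 -0.29  1.95  1.16]
1 60 0.38 0 [ 0.712 -0.23   0.173] [-0.33  1.35  0.35 -0.73  2.64 -2.31]
1 60 0.38 180 [ 0.691 -0.23   0.209] [-0.37  0.88  0.86 -0.29  2.11  1.15]
1 60 0.45 180 [ 0.752 -0.23   0.244] [-0.35  1.07  0.49 -0.31  2.29  1.11]
```

```bash
cat >> h.py <<'E'
from scipy.spatial.transform import Rotation as R
H=np.load("hand.npz") 
def lookpose(tgt,back,xdir,dist):
    back=np.array(back,float)/np.linalg.norm(back); x=np.array(xdir,float); x-=back*(x@back); x/=np.linalg.norm(x)
    RT=np.c_[x,np.cross(back,x),back]@H["Rc"].T
    return np.array(tgt)+back*dist-RT@H["tc"], R.from_matrix(RT).as_quat()
def plane(p,uv,z):
    C=np.linalg.inv(p["world_to_cam"])[:3,3]; W=world(p,uv,np.ones(len(np.atleast_2d(uv))))
    return C+(W-C)*((z-C[2])/(W[:,2]-C[2]))[:,None]
E
python3 - <<'E'
from h import *
import itertools
# view over the front slot, camera vertical
c,s=np.cos(-.147),np.sin(-.147)
for xd in([s*-1,c,0],[s,-c,0],[c,s,0],[-c,-s,0]):
    pos,q=lookpose([.556,.299,.145],[0,0,1],xd,.32); j=ctrl.ik(pos,q); print(xd,pos.round(3),None if j is None else np.round(j,2))
    if j is not None and abs(j[5])<1.6:
        ctrl.reach(pos,q); break
p=cams.capture("wrist"); save(p,"w1"); np.savez("w1.npz",**{k:p[k] for k in("img","depth","K","world_to_cam")})
print(look_for(p,"front_slot"))
a=np.deg2rad(50); pos,q=lookpose([.527,-.23,.09],[np.sin(a),0,np.cos(a)],[0,-1,0],.45)
p0,_=lookpose([.527,-.23,.09],[0,0,1],[0,-1,0],.45); print(pos)
ctrl.reach(pos,q); p=cams.capture("wrist"); save(p,"w2"); np.savez("w2.npz",**{k:p[k] for k in("img","depth","K","world_to_cam")})
for l in("tree_center","house_center","moon_center"): print(l,[(np.round(r["point"]),round(r["score"],2)) for r in look_for(p,l)])
print(ctrl.get_t())
E
```

```text
[np.float64(0.14647115121816714), np.float64(0.9892149421944781), 0] [0.577 0.296 0.287] [ 0.27  0.33  1.4   0.12  1.67 -1.16]
[{'point': [273.9, 183.1], 'score': 0.89}]
[ 0.72189205 -0.23041475  0.28067095]
tree_center [(array([354., 271.]), 0.87), (array([291., 257.]), 0.8), (array([221., 266.]), 0.78), (array([271., 220.]), 0.77), (array([ 20., 215.]), 0.22)]
house_center [(array([334., 218.]), 0.63), (array([272., 168.]), 0.35)]
moon_center [(array([207., 215.]), 0.91)]
5.125
```

View pics/w2.png

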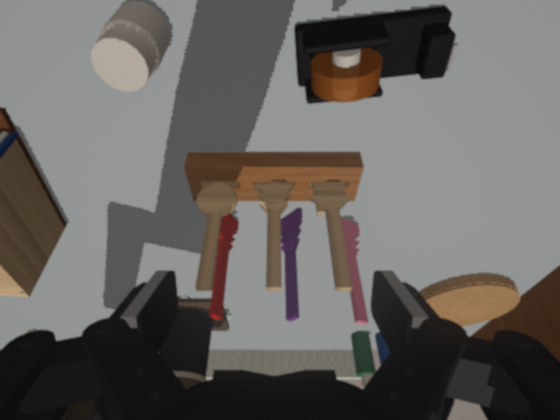

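View pics/w1.png

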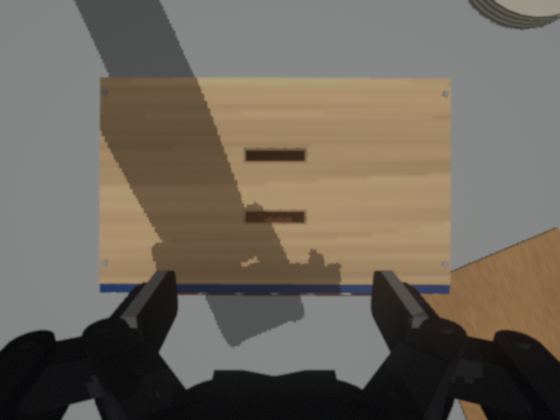

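w2 shows, upside down, the round moon at (217,200), a tiered piece at (273,195) and a wide shouldered house at (330,195). The coloured copies at (225,240), (291,240) and (351,240) stand on the table. The plain middle piece is the tree. In w1 the front slot is at (275,217), the one nearer the blue front edge. I'll confirm the tree in a crop and measure both.

Run:
```python
from h import *
A=dict(np.load("w1.npz")); B=dict(np.load("w2.npz"))
cv2.imwrite("pics/c2.png",cv2.resize(cv2.rotate(B["img"][140:300,180:380],cv2.ROTATE_180),None,fx=3.6,fy=3.6,interpolation=cv2.INTER_CUBIC)[...,::-1])
g=A["img"].astype(float).max(2)
for nm,(r0,r1) in dict(front=(207,228),rear=(145,167)).items():
    sub=g[r0:r1,238:313]; ref=np.median(g[r0-6:r0,240:310]); m=sub<0.62*ref
    n,l,st,ce=cv2.connectedComponentsWithStats(m.astype(np.uint8)); k=1+np.argmax(st[1:,4])
    v,u=np.nonzero(l==k); X=plane(A,np.c_[u+238,v+r0],.145)
    print(nm,st[k],plane(A,[(u.min()+u.max())/2+238,(v.min()+v.max())/2+r0],.145).round(4),X.mean(0).round(4),cv2.minAreaRect((X[:,:2]*1000).astype(np.float32)))
P,u,v=cloud(A); m=(P[:,2]>.138)&(P[:,2]<.152)&(P[:,0]<.75)&(P[:,1]>.05); print(np.median(P[m,2]),cv2.minAreaRect((P[m,:2]*1000).astype(np.float32)))
Q,u,v=cloud(B)
for nm,D in(("w2",Q),):
  for y in(-.15,-.23,-.31):
    m=(D[:,2]>.12)&(D[:,2]<.21)&(abs(D[:,0]-.53)<.02)&(abs(D[:,1]-y)<.03)
    print(y,m.sum(),D[m].mean(0).round(4),np.percentile(D[m],[2,98],0).round(4).tolist())
m=(Q[:,2]>.026)&(Q[:,2]<.038)&(abs(Q[:,0]-.53)<.05)&(abs(Q[:,1]+.23)<.14); print(cv2.minAreaRect((Q[m,:2]*1000).astype(np.float32)))
```

```text
front [  0   2  67  16 815] [[0.556  0.2966 0.145 ]] [0.556 0.294 0.145] ((556.00927734375, 296.60223388671875), (64.10581970214844, 14.569491386413574), 81.67361450195312)
rear [  8   5  59  11 646] [[0.4975 0.3091 0.145 ]] [0.4974 0.309  0.145 ] ((497.4635925292969, 309.0971984863281), (56.33853530883789, 9.714028358459473), 81.67411041259766)
0.14590231036164616 ((526.68798828125, 303.84588623046875), (341.48028564453125, 211.61880493164062), 81.5882568359375)
-0.15 980 [ 0.5359 -0.1498  0.1646] [[0.5291, -0.1581, 0.1221], [0.5378, -0.1405, 0.2004]]
-0.23 916 [ 0.5362 -0.229   0.1651] [[0.5295, -0.2377, 0.1218], [0.538, -0.2203, 0.2005]]
-0.31 985 [ 0.5358 -0.3082  0.1653] [[0.5285, -0.3174, 0.122], [0.5378, -0.2999, 0.2004]]
((533.04052734375, -228.74325561523438), (72.97451782226562, 250.41265869140625), 0.2978217899799347)
```

View pics/c2.png

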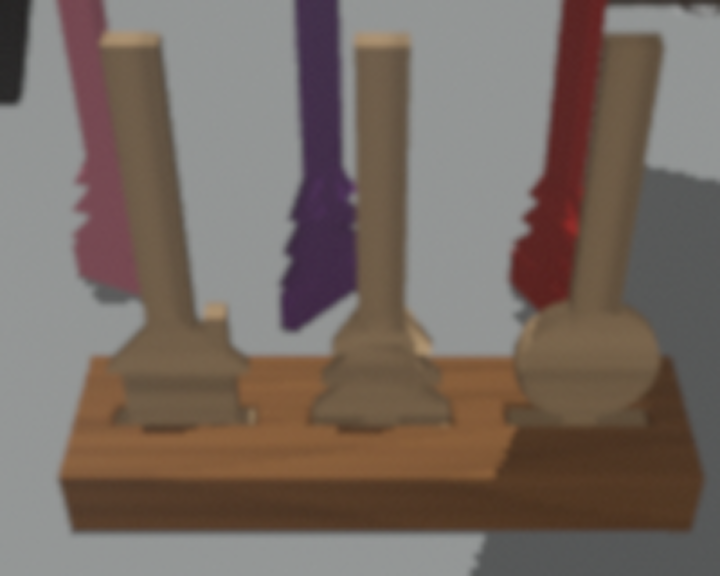

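The crop shows house at left, three-tier plain fir tree in the middle (382,350) and moon at right. The middle piece is the target, at about (0.532, -0.229).

```bash
cat >> h.py <<'E'
YAW=-.146
def down(yaw,flip=1): # jaw axis along the piece's x
    y=np.array([np.cos(yaw),np.sin(yaw),0])*flip; z=np.array([0,0,-1.])
    return R.from_matrix(np.c_[np.cross(y,z),y,z]).as_quat()
E
python3 - <<'E'
from h import *
for f in(1,-1):
    for P,y in(((.532,-.229,.151),0.003),((.5565,.2998,.3),YAW),((.5565,.2998,.171),YAW)):
        j=ctrl.ik(P,down(y,f)); print(f,None if j is None else np.round(j,2))
f=1 if (lambda j: j is not None and abs(j[5])<2.3)(ctrl.ik((.5565,.2998,.171),down(YAW,1))) else -1
print("flip",f); q=down(.003,f)
ctrl.reach([.532,-.229,.30],q); ctrl.grip(.5,60); ctrl.movel([.532,-.229,.151],v=.15)
print(ctrl.get_position(),ctrl.get_contact_force())
ctrl.grip(0,60); print("w",ctrl.get_width(),np.round(ctrl.get_contact_force(),1))
ctrl.movel([.532,-.229,.37],v=.12); print("w",ctrl.get_width(),np.round(ctrl.get_contact_force(),2),np.round(ctrl.get_moment(),3),ctrl.get_t())
p=cams.capture("side"); save(p,"s2")
E
```

```text
1 [-0.58  0.13  1.87 -0.    1.14 -0.58]
1 [ 0.33  0.14  1.59 -0.    1.42  0.48]
1 [ 0.33  0.23  1.72 -0.    1.19  0.48]
-1 [-0.58  0.13  1.87 -0.    1.14  2.56]
-1 [ 0.33  0.14  1.59 -0.    1.42 -2.66]
-1 [ 0.33  0.23  1.72 -0.    1.19 -2.66]
flip 1
[ 0.53274772 -0.22948124  0.15232322] [ 0.06969438 -0.51997466  0.66857283]
w 0.0962606967508208 [-1.4 -0.3  4.1]
w 0.08921793892459425 [-0.41  0.15 -0.93] [-0.019 -0.001 -0.008] 10.6583
```

View pics/s2.png

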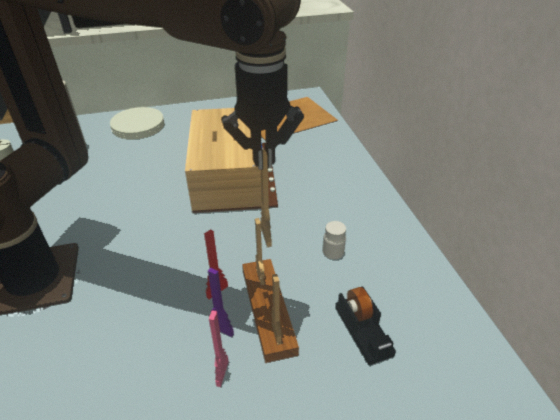

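The tree is out of the rack, hanging at (265,190) in the picture, and the others are in place. Now I'll move over the slot and look from the wrist.

Run:
```python
from h import *
q=down(YAW); ctrl.reach([.5565,.2998,.37],q); ctrl.movel([.5565,.2998,.312],v=.1); ctrl.dwell(.3)
print(ctrl.get_position(),R.from_quat(ctrl.get_ee_rot()).as_matrix().round(3).tolist(),ctrl.get_t())
for n in("wrist","side","top"):
    p=cams.capture(n); save(p,n+"3"); np.savez(n+"3.npz",**{k:p[k] for k in("img","depth","K","world_to_cam")})
a=cv2.imread("pics/wrist3.png"); b=cv2.imread("pics/side3.png")[60:220,160:310]
cv2.imwrite("pics/m3.png",np.hstack([cv2.resize(a,(450,338)),cv2.resize(b,(317,338))]))
```

```text
[0.55673158 0.29991087 0.31279766] [[0.145, 0.989, 0.001], [0.989, -0.145, 0.0], [0.001, 0.001, -1.0]] 13.6583
```

View pics/m3.png

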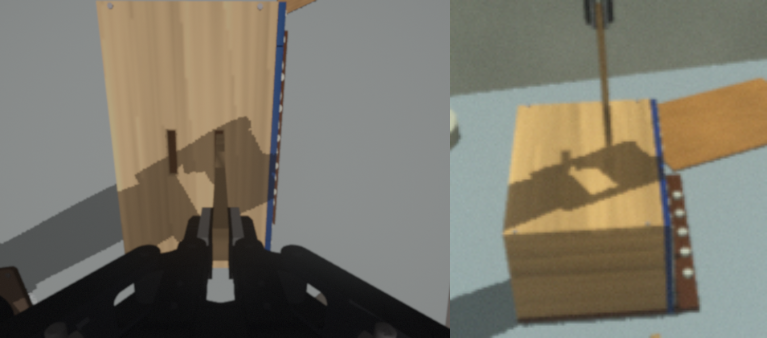

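The wrist view (left) shows the tree's edge at (220,190) in line with the front slot at (219,140). The side view (right) shows it hanging upright over the front slot. I'll measure both in this wrist picture.

Run:
```python
from h import *
c,s=np.cos(YAW),np.sin(YAW); S=np.array([[c,s],[-s,c]]); O=np.array([.5565,.2998])
for n in("wrist3","side3","top3"):
    A=dict(np.load(n+".npz")); P,u,v=cloud(A); L=P.copy(); L[:,:2]=(P[:,:2]-O)@S.T
    m=(abs(L[:,0])<.02)&(abs(L[:,1])<.045)&(L[:,2]>.155)&(L[:,2]<.29)
    for a,b in((.16,.175),(.175,.192),(.192,.21),(.21,.23),(.23,.25),(.25,.29)):
        k=m&(L[:,2]>=a)&(L[:,2]<b)
        if k.sum()>3: print(n,a,k.sum(),(np.percentile(L[k],[3,50,97],0)*1000).round(1).tolist())
    if n=="wrist3":
        # slot in this picture: print dark-pixel bounds at roof plane, along the rows across the slot
        g=A["img"].astype(float).max(2); X=plane(A,np.c_[u,v],.145); l=(X[:,:2]-O)@S.T
        yg=np.arange(-.05,.05,.004)
        for x0 in(0,-.06):
            k=(abs(l[:,0]-x0)<.012)&(abs(l[:,1])<.05)
            r=[]
            for y in np.arange(-.042,.044,.006):
                row=""
                for x in np.arange(-.012,.0121,.002):
                    uu,vv=proj(A,[*(O+S.T@[x0+x,y]),.145])[0]; row+="%4d"%g[int(round(vv)),int(round(uu))]
                print("%4d"%round(y*1000),row)
            print()
```

```text
wrist3 0.16 10 [[-3.3, 28.7, 172.7], [0.6, 28.8, 173.9], [4.5, 28.9, 174.5]]
wrist3 0.175 28 [[-3.4, 28.5, 179.2], [0.6, 28.7, 186.2], [4.8, 28.9, 191.9]]
wrist3 0.192 101 [[-3.1, 22.7, 195.3], [1.1, 25.7, 200.2], [5.3, 28.8, 203.0]]
wrist3 0.21 101 [[-2.9, 18.7, 213.6], [1.1, 21.3, 217.8], [5.1, 24.0, 222.1]]
wrist3 0.23 250 [[-3.3, 9.5, 230.9], [1.1, 14.3, 240.1], [5.5, 19.9, 248.5]]
wrist3 0.25 242 [[-3.0, 9.1, 251.3], [1.2, 9.5, 272.9], [5.4, 9.8, 289.0]]
 -42  177 174 159 128  74  74  74  73  73  74  77  89 110
 -36  127 115 114 100  76  75  74  74  74  73  80  98 113
 -30  116 115 113 101  78  74  74  75  74  74  87 112 113
 -24  116 116 114 100  78  75  75  74  74  75  94 114 113
 -18  115 115 111 100  95  95  90  86  81  81 102 115 112
 -12  115 115 112 101  93  94  88  84  86  92 107 113 112
  -6  115 116 112  99  84  86  83  88  95 100 111 114 112
   0  116 115 111  98  79  83  87  93  99 105 110 115 112
   6  116 115 112  98  77  79  78  77  77  82 109 114 112
  12  115 115 111  96  75  79  79  78  78  82 109 114 112
  18  115 114 112  96  73  79  80  79  79  85 109 114 11
[... 1269 characters left out ...]
3 0.192 18 [[-6.2, -27.6, 197.3], [-3.1, -21.1, 203.1], [0.1, -14.8, 208.8]]
side3 0.21 22 [[-7.6, -24.1, 213.9], [-4.2, -17.8, 220.3], [1.0, -4.7, 226.7]]
side3 0.23 25 [[-6.9, -19.2, 230.4], [-3.2, -12.2, 240.3], [0.2, -5.8, 248.4]]
side3 0.25 48 [[-7.5, -12.4, 251.0], [-3.2, -9.2, 268.5], [0.9, -4.5, 288.4]]
top3 0.175 12 [[-4.0, -28.8, 175.5], [-2.1, -27.8, 186.2], [4.4, 19.5, 191.0]]
top3 0.192 18 [[-3.9, -28.1, 193.3], [-2.2, -23.3, 199.1], [3.6, 11.7, 208.9]]
top3 0.21 19 [[-3.9, -23.8, 211.0], [-1.4, -18.9, 215.6], [4.3, 20.5, 226.6]]
top3 0.23 29 [[-3.8, -19.6, 231.3], [-0.4, -12.6, 239.0], [4.8, 5.8, 246.7]]
top3 0.25 23 [[-3.7, -10.3, 253.1], [0.3, -9.2, 268.4], [4.8, 1.9, 285.8]]
```

```bash
cat > desc.py <<'E'
from h import *
import sys
c,s=np.cos(YAW),np.sin(YAW); S=np.array([[c,s],[-s,c]]); O=np.array([.5565,.2998])
def at(dx,dy,z,v): ctrl.movel([*(O+S.T@[dx,dy]),z],v=v)
dx,dy,z0,z1=map(float,sys.argv[1:5]); f0=np.array(ctrl.get_contact_force())
for z in np.r_[np.arange(z0,z1,-.005),z1]:
    at(dx,dy,z,.05); f=np.array(ctrl.get_contact_force())-f0; p=np.array(ctrl.get_position()); l=S@(p[:2]-O)*1000
    print(round(z,3),p[2].round(4),l.round(2),"f slot frame",(S@f[:2]).round(1),f[2].round(1),"M",np.round(ctrl.get_moment(),2))
    if abs(f[2])>8 or np.linalg.norm(f[:2])>12: print("STOP"); break
print(ctrl.get_width(),ctrl.get_t())
E
python3 desc.py -.0003 -.0005 .295 .262
```

```text
0.295 0.2943 [-0.52 -0.63] f slot frame [-0.4  0.8] -0.4 M [-0.03 -0.02  0.  ]
0.29 0.2896 [-0.45 -0.56] f slot frame [-0.4  0.4] 0.3 M [-0.   -0.06  0.05]
0.285 0.287 [ 0.4  -0.07] f slot frame [-0.6  1.2] 4.7 M [-0.03  0.11 -0.04]
0.28 0.2869 [1.03 0.37] f slot frame [-3.3 -0.9] 16.7 M [-0.25  0.79  0.01]
STOP
0.08932649669793562 15.05
```

Run:
```python
from h import *
c,s=np.cos(YAW),np.sin(YAW); S=np.array([[c,s],[-s,c]]); O=np.array([.5565,.2998])
ctrl.movel([*(O+S.T@[-.0003,-.0005]),.292],v=.08); ctrl.dwell(.2)
p=ctrl.get_position(); print(p,S@(np.array(p[:2])-O)*1000, R.from_quat(ctrl.get_ee_rot()).as_matrix()[:,2].round(4))
A=cams.capture("wrist"); np.savez("wrist4.npz",**{k:A[k] for k in("img","depth","K","world_to_cam")})
P,u,v=cloud(A); L=P.copy(); L[:,:2]=(P[:,:2]-O)@S.T
m=(abs(L[:,0])<.02)&(abs(L[:,1])<.045)
for a,b in((.15,.158),(.158,.166),(.166,.173),(.173,.19),(.19,.21),(.21,.225),(.225,.245),(.245,.265)):
    k=m&(L[:,2]>=a)&(L[:,2]<b)
    if k.sum()>3: print(a,k.sum(),(np.percentile(L[k],[3,50,97],0)*1000).round(1).tolist())
uv=proj(A,[[*(O+S.T@[x,y]),.145] for x in(-.02,.02) for y in(-.02,.045)]); print(uv.round(0).tolist())
B=dict(A); im=A["img"].copy()
u0,u1=int(uv[:,0].min())-15,int(uv[:,0].max())+15; v0,v1=int(uv[:,1].min())-10,int(uv[:,1].max())+60
k=8; big=cv2.resize(im[v0:v1,u0:u1],None,fx=k,fy=k,interpolation=cv2.INTER_NEAREST)
big=np.clip(big.astype(float)*1.7,0,255).astype(np.uint8); print(big.shape)
def line(a,b,col):
    q=(proj(A,[[*(O+S.T@a[:2]),a[2]],[*(O+S.T@b[:2]),b[2]]])-[u0,v0]+.5)*k; cv2.line(big,tuple(map(int,q[0])),tuple(map(int,q[1])),col,1)
X,Y=.0055,.029
for a,b in(((-X,-Y),(-X,Y)),((X,-Y),(X,Y)),((-X,Y),(X,Y)),((-X,-Y),(X,-Y))): line([*a,.143],[*b,.143],(255,0,0))
h=min(big.shape[0],600); cv2.imwrite("pics/w4.png",big[:600,:800,::-1])
```

```text
[0.55565635 0.2991663  0.29035346] [-0.74247872 -0.74968858] [-2.4e-03 -9.0e-04 -1.0e+00]
0.15 18 [[-4.4, 27.5, 150.1], [-0.8, 27.6, 156.9], [3.3, 27.7, 157.9]]
0.158 11 [[-4.4, 27.5, 162.5], [-0.3, 27.7, 164.0], [3.9, 27.8, 164.3]]
0.166 11 [[-4.3, 27.5, 168.4], [-0.2, 27.6, 169.4], [3.8, 27.8, 170.8]]
0.173 99 [[-4.5, 21.7, 173.8], [-0.2, 24.6, 177.5], [4.0, 27.6, 181.4]]
0.19 128 [[-4.1, 17.6, 191.8], [-0.1, 19.4, 196.4], [3.9, 23.0, 209.9]]
0.21 205 [[-4.4, 9.0, 210.8], [-0.0, 12.9, 218.3], [4.4, 17.3, 224.7]]
0.225 102 [[-4.2, 8.2, 225.7], [0.0, 8.5, 235.3], [4.2, 8.9, 243.2]]
0.245 138 [[-3.9, 8.1, 245.5], [0.1, 8.5, 255.8], [4.5, 8.9, 264.6]]
[[253.0, 214.0], [252.0, 146.0], [294.0, 214.0], [295.0, 146.0]]
(1096, 592, 3)
```

View pics/w4.png

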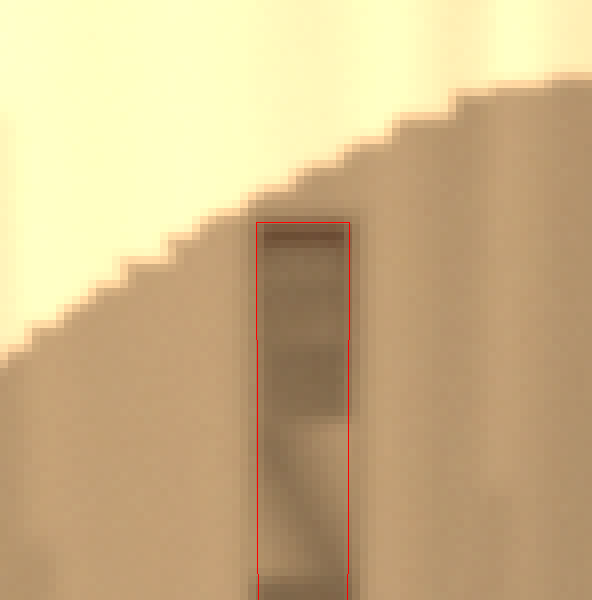

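The red overlay shows my slot model matches the picture within about 0.5 mm, with the slot at (303,222) in the crop. Contact came at the chamfer and pushed towards -x, because the arm flexes radially outward under load. I'll retry with a -x bias, in finer steps.

```bash
sed -i 's/-.005),z1/-.003),z1/' desc.py; python3 desc.py -.0012 -.0008 .291 .27
```

```text
0.291 0.2906 [-1.35 -0.86] f slot frame [-0.9  0.4] 0.7 M [-0.02 -0.03  0.01]
0.288 0.2876 [-1.34 -0.91] f slot frame [-0.4  0.4] -0.0 M [-0.04 -0.05 -0.03]
0.285 0.2846 [-1.33 -0.88] f slot frame [-0.2  0.1] 0.6 M [-0.05 -0.01  0.01]
0.282 0.2816 [-1.33 -0.88] f slot frame [0.5 0.2] 0.1 M [-0.01 -0.01 -0.02]
0.279 0.2786 [-1.34 -0.87] f slot frame [-1.   0.3] 0.3 M [-0.03 -0.03 -0.02]
0.276 0.2756 [-1.34 -0.86] f slot frame [ 0.  -0.3] 1.0 M [ 0.06 -0.02 -0.04]
0.273 0.2726 [-1.35 -0.88] f slot frame [-1.9  0.3] -0.4 M [ 0.03 -0.   -0.  ]
0.27 0.2696 [-1.36 -0.88] f slot frame [0.5 1. ] -0.2 M [ 0.   -0.03 -0.03]
0.09358277168462739 17.6
```

It enters freely. Continuing down to the final height.

```bash
sed -i 's/-.003),z1/-.012),z1/' desc.py; python3 desc.py -.0012 -.0008 .26 .172
python3 - <<'E'
from h import *
ctrl.dwell(.5); print(ctrl.get_position(),ctrl.get_qd(),ctrl.get_contact_force())
c,s=np.cos(YAW),np.sin(YAW); S=np.array([[c,s],[-s,c]]); O=np.array([.5565,.2998])
for n in("wrist","side","top"):
    A=cams.capture(n); save(A,n+"5"); P,u,v=cloud(A); L=P.copy(); L[:,:2]=(P[:,:2]-O)@S.T
    m=(abs(L[:,0])<.012)&(abs(L[:,1])<.014)&(L[:,2]>.15)&(L[:,2]<.25)
    if m.sum(): print(n,m.sum(),(np.percentile(L[m],[3,50,97],0)*1000).round(1).tolist())
a=cv2.imread("pics/wrist5.png"); b=cv2.imread("pics/side5.png")[70:220,170:310]
cv2.imwrite("pics/m5.png",np.hstack([cv2.resize(a,(450,338)),cv2.resize(b,(316,338))]))
E
```

```text
0.26 0.259 [-1.57 -0.97] f slot frame [-0.1  0.1] 1.3 M [ 0.   -0.01  0.05]
0.248 0.2473 [-1.45 -0.98] f slot frame [-0.5 -0.7] 0.8 M [ 0.   -0.04 -0.01]
0.236 0.2353 [-1.47 -0.97] f slot frame [-1.  -0.1] 0.7 M [-0.    0.02  0.04]
0.224 0.2232 [-1.48 -0.97] f slot frame [-1.   0.2] 0.7 M [-0.02  0.01  0.  ]
0.212 0.2113 [-1.48 -0.95] f slot frame [-0.9 -0.6] 0.8 M [ 0.   -0.02 -0.  ]
0.2 0.1993 [-1.51 -0.97] f slot frame [-0.9 -1.2] 0.9 M [-0.02  0.03  0.01]
0.188 0.1873 [-1.48 -0.98] f slot frame [-1.3 -1.1] 1.0 M [-0.01  0.04  0.  ]
0.176 0.1753 [-1.49 -1.  ] f slot frame [-1.4 -0.1] 0.1 M [ 0.03 -0.02  0.  ]
0.172 0.1717 [-1.31 -0.88] f slot frame [-1.3 -1.5] 1.0 M [ 0.02 -0.02 -0.02]
0.09000835188205002 20.9417
[0.55520283 0.29918616 0.17204204] [-0.00097705  0.00013047  0.000101   -0.00163341 -0.00101659 -0.00075074] [ 0.13975847  0.89808027 -0.84449957]
wrist 5465 [[-10.9, -9.2, 168.1], [-0.1, 8.4, 222.7], [10.7, 11.1, 248.2]]
side 161 [[-11.2, -13.1, 154.6], [-2.3, -9.1, 209.7], [11.2, 7.8, 246.1]]
top 35 [[-6.6, -13.4, 152.2], [0.3, -10.8, 197.1], [9.2, -9.4, 224.3]]
```

View pics/m5.png

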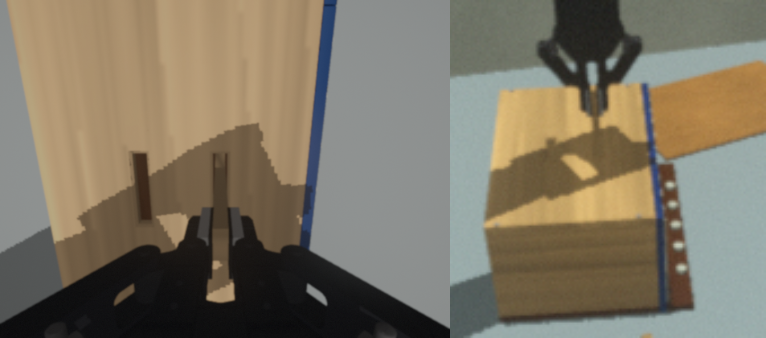

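The tree's stick passes through the front slot at (220,190) in the wrist view and the foot hangs free. Forces are about 1 N and the arm is still. Expected centre height is about 15–20 mm below the roof face, mid-window. Handing in.

Run:
```python
from h import *
print(ctrl.get_t(),ctrl.get_width()); print(ctrl.close_job())
```

```text
21.5917 0.0956188024080742
the job is handed in; nothing more can be done
None
```

I pulled the plain fir tree up out of the middle well and lowered it through the front slot. I handed the job in at 21.6 s with the tree held there by the stick; no verdict is reported.

- **Identification:** an enlarged wrist view showed the three-tier tree between the house and the moon. The pink, purple and red copies stood outside the rack and I left them alone.
- **First try at the slot:** it touched the slot's chamfer with about 17 N and I backed off. Shifting about 1 mm towards the rear of the stage and trying again, it went in with no noticeable force.
- **Last checks:**
  - The gripper is still closed on the stick (width reading about 0.09).
  - The outside force is about 1 N and joint speeds are about 0.
  - The tool is within 1.6 mm of my slot estimate.
- **Height:** by calculation the tree's middle is about 15–20 mm below the roof face, so the foot should be about 30 mm above the table, 20 mm above the stage floor. I did not look at the tree through the audience opening.
- **What did not agree:** the final depth readings around the stick were mixed with roof and finger points, so they could not confirm the position. I relied on the arm's own readings and the picture.
- **Other objects:** the house and the moon were in place in the picture after the lift, as were the glue and the tape. I did not check them again before handing in.

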